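# Reverse the double-ended probe of the force stand

### The arm

A 7-joint arm with a two-finger parallel gripper is mounted at the origin on the work surface. World frame = base frame: x ahead of the robot, y to its left, z up, the work surface at z = 0. Lengths are in m, angles in rad, forces in N, time in s.
With the tool pointing down it reaches from about 0.4 to 0.875 m from the base axis. Payload 6.5 kg.
Tool frame: the origin (TCP) lies at the very end of the fingers, on their centre line; the grasp point (between the pads) lies 19 mm behind it; z points along the fingers, y is the direction in which the jaws open and shut (so a half turn about z gives the same grasp; the last joint's range is limited). The gripper opens to 88 mm and grips with 3 to 60 N. Pads are 18 mm wide; open, the fingers measure 123 mm over their backs; the gripper's body (75 mm by 187 mm) begins 45 mm behind the grasp point.
Start: joints at [-1.371, 0.536, -0.004, 1.538, 0.003, 1.067, -0.071], TCP at [0.171, 0.627, 0.239] pointing down, gripper open.
Joint ranges: [-2.7, 2.7], [-0.37, 2.16], [-1.27, 1.26], [0.24, 2.4], [-1.31, 4.45], [0.19, 1.91], [-2.76, 2.76]. Speed limits (rad/s): [2.39, 2.39, 3.14, 3.14, 3.14, 3.14, 3.14].

### API

Orientations are given as a rotation vector (axis times angle).
In Python, from cell import arm, cams, ticket gives the robot as it stands. The module is installed in compiled form; this text tells all that it offers.
- The arm moves only by the tool servo_tool, never from a script. Its argument "deltas" is a list of rows, each a list of 5 numbers: the opening, from 0 (shut) to 1 (fully open), then the shift along the tool's x, y, z in mm, then the turn about the tool's z in rad. A call has 1 to 20 rows; each row is the pose to reach, as a shift and turn from the pose commanded when the call began, along the tool's axes at that moment; what a row does not reach only later rows make up. A row lasts 1/8 s, in which the tool goes at most 62.5 mm and 10.7 degrees, less where a joint would pass 70% of its speed; a pose out of reach is approached as far as the arm can. A call with a gripper value outside its range is refused whole. The fingers move at their own pace and stop on an object; "newtons" is the grip in N (left out, the last holds). Time passes only in rows, so rows that repeat a pose let the fingers close. It gives the time, the measured TCP pose, the force and the opening at its end, in the units of the state.
- arm.get_state(): the state, without advancing time (a new reading comes with each control period).
- cams.grab_frame(name): name is "scene" or "top" or "wrist"; returns a dict with "color" (420x560x3 uint8, blue, green, red), "fx", "fy", "cx", "cy" (pixels), "k1" (the pictures are not rectified: a ray, as slopes to the right and down, at radius r is drawn at 1 + k1 r^2 times it, then the intrinsics apply), "rvec" (rotation vector, rad) and "tvec" (3), from world to camera coordinates, as OpenCV has them. Camera axes: x right, y down, z forward; pixel columns grow to the right and rows downward; lengths in m; the calibration is good to about 2 mm. A picture is of the moment at which its call begins. There is no depth.
- ticket.job_done(): hands the job in, once; it reports no verdict.
The state is a dict: "t": time; "joint_positions": joint angles; "qvel": joint speeds; "joint_torque": joint torques, N m; "tcp_pos": TCP position; "tool_rot": TCP orientation; "contact_force": force on the tool from outside, world axes, zero at the start; "torque": the same for the moment, N m; "grip_width": opening from 0.0 (shut) to 1.0 (fully open).
Only numpy, scipy, OpenCV 4.12 (cv2) and the standard library are available. Lean on these libraries where they do the work, as an engineer would, in place of code of your own. Each camera call takes 0.05 s, during which the arm holds its last target. There are 200 camera calls.

### The job

The cone end of the double-ended steel probe in the small force stand is worn. Pull the probe out of its socket, turn it end for end and push it fully home again, cone first, until it clicks past the spring rollers and meets the bottom of the socket, so that the ball-nosed end now faces out. Let go of it and leave everything else on the bench where it is.

Things in the scene. Friction and masses are not known exactly. Their poses are not given: they have to be found in the camera images.
- holder: force stand, fixed: aluminium socket block 88 long (x), 56 wide, top 58 mm above the bench, on a base plate 8 mm thick, 110 wide, 215 long; behind the block a load cell and a grey housing 90 wide, 80 mm high. Origin: on the bench, under the middle of the socket's mouth in the block's front face; x points level into the socket, z up. The bench is clear 200 mm in front of the mouth, 80 mm either side.
- socket_mouth (a point): middle of the socket's mouth, on its axis, 34 mm above the bench; axes as the holder's. The square level socket is 14 x 14 mm inside (floor 27, roof 41 mm above the bench); the mouth flares at both sides and the top (20 mm wide at the face, 14 mm wide from 6 mm in), not at the floor.
- socket_end (a point): middle of the socket's closed end, 76.5 mm in from the mouth, on its axis; axes as the holder's. Two spring rollers in the side walls, 50 mm in, stick out 2.5 mm each and snap into the probe's groove: 10 to 14 N to pull out of the groove, 8 to 12 N to push in, felt from 63 to 70 mm deep; let go before the click, the probe is squeezed back out some mm.
- probe: steel probe, 0.08 to 0.17 kg, 138 long, square shank 12 x 12 mm. Origin at mid-length on its axis; x runs from cone to ball. Plain middle 77 mm to grip; then at each end a groove 9 long, 8 mm square, its middle 26 mm from the tip. Starts home, ball end inside, axis 33 mm up. Home either way round, 62 mm stands out: less than half, so grip it anew near the ball end. Any flat may be uppermost.
- cone_tip (a point): tip of the cone end, 69 mm from the probe's origin along its -x; axes as the probe's. The cone is 18 mm long and tapers from 12 to 4 mm across. At the start this end is the one that stands out.
- ball_tip (a point): tip of the ball end, 69 mm from the probe's origin along its +x; axes as the probe's. A 7 mm rod carrying a ball 11 mm across, together 18 mm long. Hidden in the socket at the start.
- tape_roll: black roll of tape, a ring 60 mm across and 19 mm high, lying flat left of the holder; bystander, origin at its underside
- weight: brass calibration weight with a knob, 40 mm across, 60 mm high, right of the holder; bystander, origin at its underside
- screw_jar: clear jar with a white cap, 48 mm across, 55 mm high, farther left of the holder; bystander, origin at its underside
- meter: orange hand-held meter, 160 x 62 x 36 mm, lying far left; bystander, origin at its underside
- spare_foot: spare steel tip with a flat foot, 66 mm long, shank 12 mm across, lying in the black tray at the right; bystander, not the probe
- spare_pin: spare plain round steel pin, 80 mm long, 12 mm across, in the same tray; bystander, not the probe
- screwdriver: screwdriver lying at the right; bystander
Not all that is in view belongs to the job. Leave any orange or turquoise look-alike of the holder alone.

How it is judged:
By the outcome, as a careful person would: the job done as asked, in the order asked, and still so for the second after the job is handed in, with the robot touching nothing.
It also fails if it takes over 67 s, if anything falls off the work surface, if the arm or the gripper's body presses on something with over 40 N, if the wrist force passes 120 N, or if a joint passes its speed limit or range.

## Working session

There is one attempt and no reset: what is moved stays moved. The work goes in short steps, Python scripts to look and compute and a tool call to move; the robot and the scene stay as the last step left them, time stands still between calls to the robot, and variables do not carry over. Pictures are saved under pics/ and viewed, about 8 in all and at most 12, crops included, and the job is handed in when it is done.

Besides the shell and the picture viewer there is one more tool, called after "Call:" as name([rows], argument=value, ...), one row to a line, values as JSON. servo_tool: Moves the arm, as the interface text tells. Its arguments: {"type":"object","properties":{"deltas":{"type":"array"},"newtons":{"type":"number"}},"required":["deltas"]}

```bash
mkdir -p pics
cat > h.py <<'E'
import numpy as np, cv2
from cell import arm,cams,ticket
def K(f): return np.array([[f['fx'],0,f['cx']],[0,f['fy'],f['cy']],[0,0,1.]]), np.array([f['k1'],0,0,0,0.])
def grab(n):
    f=cams.grab_frame(n); return f
def ray(f,uv):
    k,d=K(f); uv=np.array(uv,float).reshape(-1,1,2)
    # model: slope*(1+k1 r^2)
    p=cv2.undistortPoints(uv,k,d).reshape(-1,2)
    R=cv2.Rodrigues(np.array(f['rvec'],float))[0]; t=np.array(f['tvec'],float).ravel()
    D=np.c_[p,np.ones(len(p))]@R
    return -R.T@t, D
def onz(f,uv,z):
    o,D=ray(f,uv); s=(z-o[2])/D[:,2]; return o+D*s[:,None]
def proj(f,P):
    k,d=K(f); return cv2.projectPoints(np.array(P,float).reshape(-1,3),np.array(f['rvec'],float),np.array(f['tvec'],float),k,d)[0].reshape(-1,2)
def save(f,n,crop=None,s=1):
    im=f['color']
    if crop: im=im[crop[1]:crop[3],crop[0]:crop[2]]
    cv2.imwrite('pics/'+n,cv2.resize(im,None,fx=s,fy=s,interpolation=cv2.INTER_CUBIC))
def st():
    s=arm.get_state(); R=cv2.Rodrigues(np.array(s['tool_rot'],float))[0]; return s,np.array(s['tcp_pos']),R
E
python3 - <<'E'
from h import *
import pickle
a=grab('scene');b=grab('top');pickle.dump((a,b),open('f0.pkl','wb'))
im=np.hstack([a['color'],b['color']]);cv2.imwrite('pics/a.png',cv2.resize(im,(800,300)))
save(b,'top.png',s=1.42)
save(a,'scene.png',s=1.42)
s,p,R=st();print(s['t'],p,R.round(3),b['k1'])
for f in(a,b): print(ray(f,[[280,210]]))
E
```

```text
0.1 [0.17063519 0.62666026 0.23792753] [[-0.965  0.263 -0.   ]
 [ 0.263  0.965 -0.001]
 [-0.    -0.001 -1.   ]] 0.030640398576685907
(array([ 1.19884455, -0.73073786,  0.91155279]), array([[-0.53370846,  0.56925365, -0.62538658]]))
(array([0.34307715, 0.03323088, 1.68644652]), array([[ 0.06405481,  0.00336743, -0.99806282]]))
```

View pics/top.png

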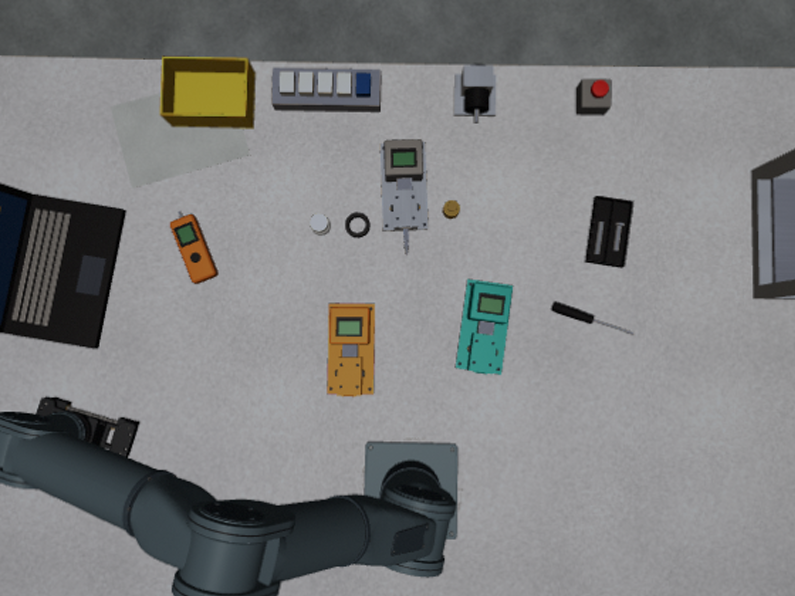

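View pics/scene.png

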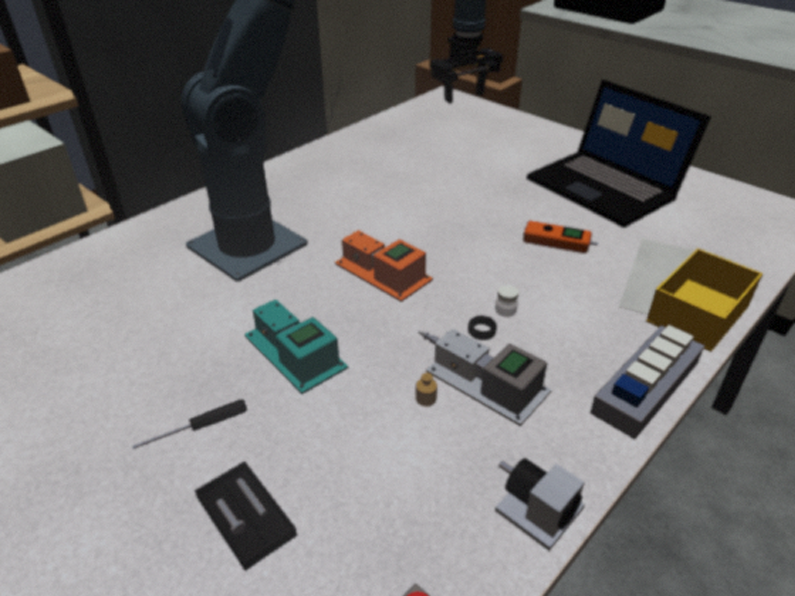

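The top view shows the grey holder at about (405,190), with the probe pointing down the picture and its tip at about (406,252). Tape and jar are to its left, the weight to its right. Next I convert these to world coordinates and hover over the probe.

Run:
```python
from h import *
import pickle
a,b=pickle.load(open('f0.pkl','rb'))
q=np.array([[406,252],[406,232],[404,160],[451,209],[357,225]])/1.42
for z,i in((.033,0),(.033,1),(.08,2),(.03,3),(.01,4)): print(onz(b,q[i],z))
s,p,R=st()
tgt=np.array([.56,.03,.24])
print(R.T@(tgt-p)*1000, np.degrees(np.arctan2(R[1,0],R[0,0])))
f=grab('wrist'); o,D=ray(f,[[280,210]]);print(R.T@(o-p),R.T@D[0],f['fx'])
```

```text
[[0.55932361 0.02100388 0.033     ]]
[[0.60716519 0.02188225 0.033     ]]
[[0.76841279 0.02996753 0.08      ]]
[[ 0.66486342 -0.08435332  0.03      ]]
[[0.6257237  0.14022118 0.01      ]]
[-532.3889466  -473.46914709   -1.30170612] 164.77491092205963
[ 0.06831471 -0.0009237  -0.14632065] [-0.2542518  -0.01130178  0.96718298] 324.70128521519666
```

Call:
servo_tool([
  [1,-549,-477,0,-0.31],
  [1,-549,-477,0,-0.31],
  [1,-549,-477,0,-0.31],
  [1,-549,-477,0,-0.31],
  [1,-549,-477,0,-0.31],
  [1,-549,-477,0,-0.31],
  [0.5,-549,-477,0,-0.31],
  [0.5,-549,-477,0,-0.31],
  [0.5,-549,-477,0,-0.31],
  [0.5,-549,-477,0,-0.31],
  [0.5,-549,-477,0,-0.31],
  [0.5,-549,-477,0,-0.31],
  [0.5,-549,-477,60,-0.31],
  [0.5,-549,-477,105,-0.31],
  [0.5,-549,-477,105,-0.31],
], newtons=50)

```text
t: 2.02
tcp_pos: [0.5724, 0.0225, 0.1308]
tool_rot: [0.069, -3.134, 0.001]
contact_force: [-0.6, -0.1, 0.8]
grip_width: 0.498
```

Run:
```python
from h import *
import pickle
s,p,R=st();print(s['t'],p,R.round(3),s['joint_positions'],np.abs(s['qvel']).max(),s['contact_force'])
w=grab('wrist');pickle.dump((w,s),open('w1.pkl','wb'));save(w,'w1.png',s=1.42)
```

```text
2.025 [0.57235141 0.0225296  0.13075716] [[-0.999 -0.044 -0.007]
 [-0.044  0.999 -0.001]
 [ 0.007 -0.001 -1.   ]] [-0.24684217  0.55271244  0.17177108  1.83144705 -0.12837463  0.77547064
  1.60732871] 0.06590824228493941 [-0.60734253 -0.0713751   0.84290493]
```

View pics/w1.png

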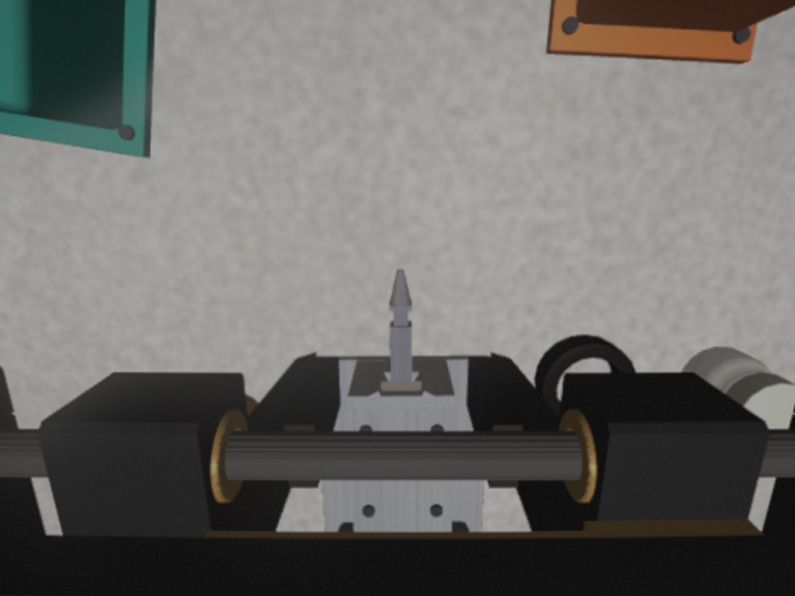

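The wrist view shows the cone tip at zoomed (400,270), the groove at y≈305–322, and the shank entering the block's face at y≈375–390. Next I crop it for exact edges.

Run:
```python
from h import *
import pickle
w,s=pickle.load(open('w1.pkl','rb'))
save(w,'w1c.png',(220,180,350,290),6)
g=cv2.cvtColor(w['color'],cv2.COLOR_BGR2GRAY)
for v in range(186,280,4): print(v,g[v,262:304:1])
```

```text
186 [158 161 162 162 163 162 161 161 160 160 160 160 160 159 159 158 156 156
 155 156 157 157 158 158 159 160 160 161 162 162 161 161 160 162 162 163
 162 161 160 157 157 157]
190 [157 159 160 160 161 162 162 162 163 162 161 160 160 159 159 161 159 125
 107 107 108 112 136 158 162 163 163 164 163 162 163 162 161 162 162 161
 160 158 157 155 155 156]
194 [157 158 158 159 160 160 162 160 160 159 158 157 158 160 161 158 129 108
 110 114 114 113 111 133 154 161 161 162 163 163 163 163 162 162 161 162
 163 164 165 164 163 162]
198 [162 161 159 160 159 160 161 160 159 158 157 157 158 159 156 129 102 105
 113 114 113 113 105 103 139 159 162 161 161 162 162 161 160 158 157 156
 156 158 159 159 159 159]
202 [166 163 162 160 159 159 160 160 160 159 159 158 158 156 135 101 100 108
 114 114 112 112 110 101  96 134 154 159 160 161 161 160 158 157 156 155
 154 154 154 156 156 157]
206 [161 160 158 156 155 155 156 156 156 157 159 160 161 149 107  97 105 113
 114 113 111 111 109 104  96  95 146 162 164 164 164 165 164 164 163 163
 162 161 160 160 160 159]
210 [160 159 157 156 155 154 155 155 156 157
[... 2423 characters left out ...]
 [ 63  64  64  63  63  65  65  65  66  73 112 133 137 118 111 112 112 114
 114 113 110 110 110 110 111 109 110 115 133 134 117  80  63  59  61  62
  65  65  65  65  66  64]
270 [ 63  62  63  62  63  69  94 105 107 107 107 107 108 108 108 107 108 108
 107 108 108 107 108 107 108 107 107 108 108 108 108 107 108 107  97  71
  64  63  65  65  65  64]
274 [ 62  62  62  65  66  68  82  97 100 100  99 100 100 100 100 100 100  99
 100 100 100 101 101 101 100 100 100 101 100 100 100 100  97  94  81  66
  66  69  67  65  64  64]
278 [135 139 140 140 138 125  95  81  80  80  80  80  80  80  81  88  90  90
  90  90  90  90  90  90  91  90  90  90  90  91  90  90  90  90  93 122
 137 141 141 141 139 132]
```

View pics/w1c.png

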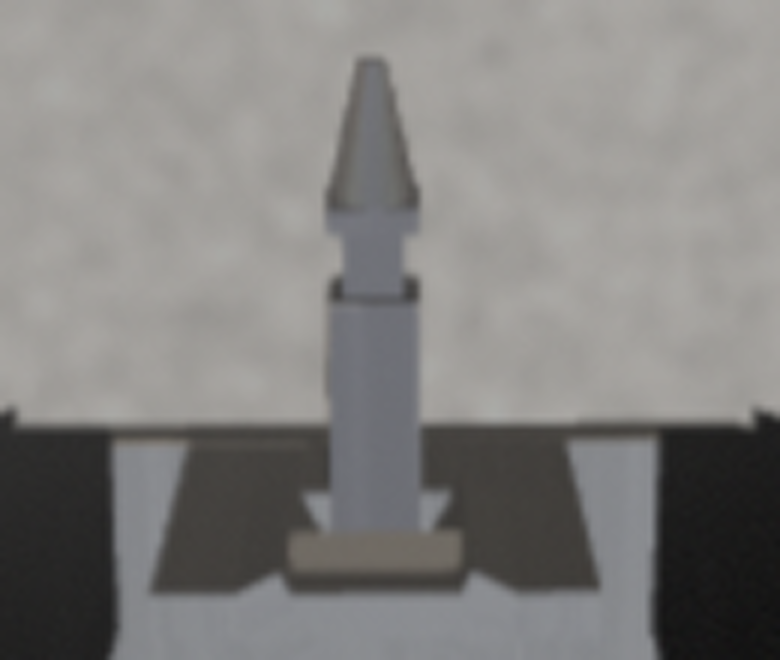

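Run:
```python
from h import *
import pickle
w,s=pickle.load(open('w1.pkl','rb'))
t=onz(w,[281.7,189.3],.033)[0]
sh=onz(w,[[274.3,238],[289.3,238],[274.9,258],[290.0,258]],.039)
c=onz(w,[[245.3,278.7],[320,278.7]],.058)
print('tip',t);print(sh);print(c,np.linalg.norm(c[0]-c[1]),'mid',c.mean(0))
d=c[0]-c[1]; print('yaw from block edge',np.degrees(np.arctan2(d[0],-d[1])))
m=c.mean(0)-t; print('yaw probe',np.degrees(np.arctan2(m[1],m[0])),np.hypot(*m[:2]))
# holder base front corners etc in top view
import pickle as pk
a,b=pk.load(open('f0.pkl','rb'))
im=b['color'][90:185,255:315]; cv2.imwrite('pics/topc.png',cv2.resize(im,None,fx=6,fy=6,interpolation=cv2.INTER_CUBIC))
```

```text
tip [0.55102306 0.01938659 0.033     ]
[[0.58846883 0.015314   0.039     ]
 [0.58794111 0.02694193 0.039     ]
 [0.60511595 0.01641729 0.039     ]
 [0.60457547 0.02832504 0.039     ]]
[[ 0.61460292 -0.0046507   0.058     ]
 [ 0.61209563  0.05058168  0.058     ]] 0.05528926147288829 mid [0.61334928 0.02296549 0.058     ]
yaw from block edge 2.5991748164537145
yaw probe 3.286438012106816 0.06242888184194065
```

View pics/topc.png

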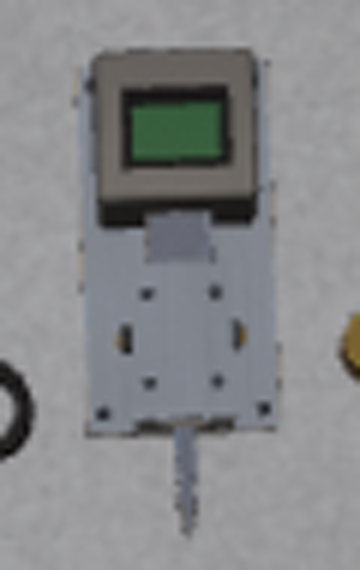

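Run:
```python
from h import *
import pickle
a,b=pickle.load(open('f0.pkl','rb'))
e=np.array([[82,70],[88,432],[270,70],[277,430]])/6+[255,90]
P=onz(b,e,.008)
for i in(0,2):
    d=P[i]-P[i+1];print(np.degrees(np.arctan2(d[1],d[0])),np.hypot(*d[:2]))
e=np.array([[97,55],[100,203],[253,50],[257,203]])/6+[255,90]
P=onz(b,e,.08)
for i in(0,2):
    d=P[i]-P[i+1];print(np.degrees(np.arctan2(d[1],d[0])),np.hypot(*d[:2]))
s,p,R=st()
yaw=np.radians(2.8);ax=np.array([np.cos(yaw),np.sin(yaw),0])
tip=np.array([.5510,.0196,0]); g=tip+.046*ax+[0,0,.028]
print(g,R.T@(g-p)*1000,np.degrees(np.arctan2(-R[1,0],-R[0,0])),p)
```

```text
2.1271880610936544 0.21039254917707267
2.0406855737763845 0.20907290560855302
2.314411350423618 0.08276287548249985
2.446342457999898 0.0855185749376092
[0.59694508 0.02184709 0.028     ] [-22.80411819  -1.74625933 105.14926269] 2.534648554034745 [0.57436715 0.02262911 0.13320965]
```

Call:
servo_tool([
  [0.5,-22.5,-1.5,0,0],
  [0.5,-22.5,-1.5,40,0],
  [0.5,-22.5,-1.5,80,0],
  [0.5,-22.5,-1.5,105,0],
  [0.5,-22.5,-1.5,105,0],
  [0.5,-22.5,-1.5,105,0],
  [0,-22.5,-1.5,105,0],
  [0,-22.5,-1.5,105,0],
  [0,-22.5,-1.5,105,0],
  [0,-22.5,-1.5,105,0],
  [0,-22.5,-1.5,105,0],
], newtons=50)

```text
t: 3.45
tcp_pos: [0.5978, 0.0222, 0.0289]
tool_rot: [-0.07, 3.141, 0.0]
contact_force: [0.2, 0.9, 2.8]
grip_width: 0.129
```

Call:
servo_tool([
  [0,4,0,0,0],
  [0,8,0,0,0],
  [0,12,0,0,0],
  [0,18,0,0,0],
  [0,26,0,0,0],
  [0,34,0,0,0],
  [0,44,0,0,0],
  [0,54,0,0,0],
  [0,64,0,0,0],
  [0,74,0,0,0],
  [0,84,0,0,0],
  [0,92,0,0,0],
  [0,92,0,0,0],
])

```text
t: 5.08
tcp_pos: [0.5051, 0.0181, 0.0287]
tool_rot: [0.069, -3.14, 0.0]
contact_force: [1.0, 0.3, -1.8]
grip_width: 0.126
```

Run:
```python
from h import *
import pickle
s,p,R=st();print(s['t'],p,s['joint_positions'],s['grip_width'])
w=grab('wrist');a=grab('scene');pickle.dump((w,a,s),open('w2.pkl','wb'))
u=proj(a,[p])[0].astype(int);print(u)
im=a['color'][u[1]-60:u[1]+60,u[0]-75:u[0]+75]
A=cv2.resize(w['color'],(560,420));B=cv2.resize(im,(560,448),interpolation=cv2.INTER_CUBIC)
cv2.imwrite('pics/p2.png',cv2.resize(np.vstack([A[150:300],B]),(560,598)))
```

```text
5.075 [0.5050676  0.0181128  0.02868329] [-0.22446993  0.64205865  0.12585905  2.03650813 -0.16588071  0.4731394
  1.63953748] 0.12571228665785347
[282 227]
```

View pics/p2.png

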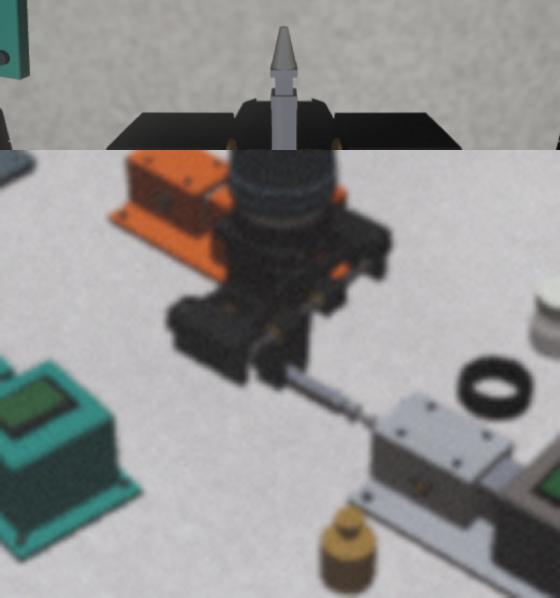

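The ball end is out of the mouth, and the probe is held level. Next I lift, turn it half round (j7 goes from +1.64 toward −1.5), then look before laying it on the bench to regrip.

Call:
servo_tool([
  [0,6,0,-15,0],
  [0,10,0,-60,0],
  [0,10,0,-105,0.18],
  [0,10,0,-125,0.36],
  [0,0,0,-125,0.54],
  [0,0,0,-125,0.72],
  [0,0,0,-125,0.9],
  [0,0,0,-125,1.08],
  [0,0,0,-125,1.26],
  [0,-10,0,-125,1.44],
  [0,-20,0,-125,1.62],
  [0,-30,0,-125,1.8],
  [0,-40,0,-125,1.98],
  [0,-40,0,-125,2.16],
  [0,-40,0,-125,2.34],
  [0,-40,0,-125,2.52],
  [0,-40,0,-125,2.7],
  [0,-40,0,-125,2.88],
  [0,-40,0,-125,3.06],
  [0,-40,0,-125,3.1416],
])

```text
t: 7.68
tcp_pos: [0.5456, 0.0206, 0.1544]
tool_rot: [-3.139, -0.064, -0.0]
contact_force: [-0.1, 0.2, -1.1]
grip_width: 0.13
```

Call:
servo_tool([
  [0,0,0,0,0],
  [0,0,0,50,0],
  [0,0,0,95,0],
  [0,0,0,110,0],
  [0,0,0,118,0],
  [0,0,0,121,0],
  [0,0,0,124,0],
  [0,0,0,126,0],
  [0,0,0,126,0],
  [0,0,0,126,0],
])

```text
t: 8.93
tcp_pos: [0.5459, 0.0199, 0.0279]
tool_rot: [-3.141, -0.07, -0.001]
contact_force: [0.3, -0.5, -1.3]
grip_width: 0.132
```

Call:
servo_tool([
  [0,0,0,10,0],
  [0,0,0,18,0],
  [0,0,0,21,0],
  [0,0,0,23,0],
  [0,0,0,24,0],
  [0,0,0,24.5,0],
  [0,0,0,24.5,0],
])

```text
t: 9.8
tcp_pos: [0.5459, 0.0199, 0.0033]
tool_rot: [-3.141, -0.069, -0.0]
contact_force: [-0.8, -0.7, -0.9]
grip_width: 0.129
```

Run:
```python
from h import *
import pickle
s,p,R=st();print(s['t'],p,s['contact_force'],s['torque'],s['joint_positions'][6])
w=grab('wrist');a=grab('scene');pickle.dump((w,a,s),open('w3.pkl','wb'))
u=proj(a,[p])[0].astype(int)
im=a['color'][u[1]-60:u[1]+60,u[0]-75:u[0]+75]
B=cv2.resize(im,(560,448),interpolation=cv2.INTER_CUBIC)
cv2.imwrite('pics/p3.png',cv2.resize(np.vstack([w['color'][150:300],B]),(560,598)))
```

```text
9.8 [0.5458606  0.01994251 0.00333901] [-0.79618315 -0.69700958 -0.91615911] [-0.01124293  0.10286714  0.01436965] -0.8313821793416261
```

View pics/p3.png

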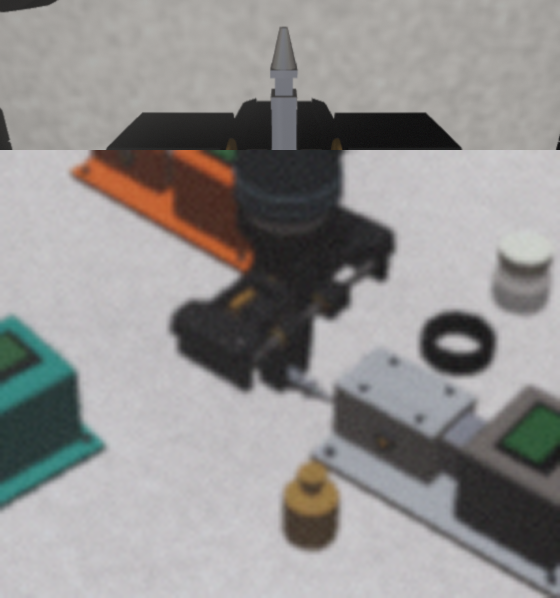

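Call:
servo_tool([
  [0,0,0,0.8,0],
  [0,0,0,1.5,0],
  [0,0,0,1.5,0],
  [0.15,0,0,1.2,0],
  [0.2,0,0,1.2,0],
  [0.4,0,0,1.2,0],
  [0.4,0,0,1.2,0],
  [0.4,-10,0,1.2,0],
  [0.4,-25,0,1.2,0],
  [0.4,-40,0,1.2,0],
  [0.4,-45,0,1.2,0],
  [0.4,-45,0,1.2,0],
])

```text
t: 11.4
tcp_pos: [0.5007, 0.018, 0.0021]
tool_rot: [-3.141, -0.069, -0.0]
contact_force: [1.0, 0.6, -0.7]
grip_width: 0.4
```

Run:
```python
from h import *
import pickle
s,p,R=st();print(s['t'],p,s['contact_force'],s['grip_width'],R.round(4))
w=grab('wrist');pickle.dump((w,s),open('w4.pkl','wb'));save(w,'w4.png',(130,100,430,325),2.6)
```

```text
11.4 [0.50066184 0.01802791 0.00211784] [ 0.9648571   0.61927439 -0.65385351] 0.39982348510150567 [[ 9.99e-01  4.40e-02  1.00e-04]
 [ 4.40e-02 -9.99e-01  3.00e-04]
 [ 1.00e-04 -2.00e-04 -1.00e+00]]
```

View pics/w4.png

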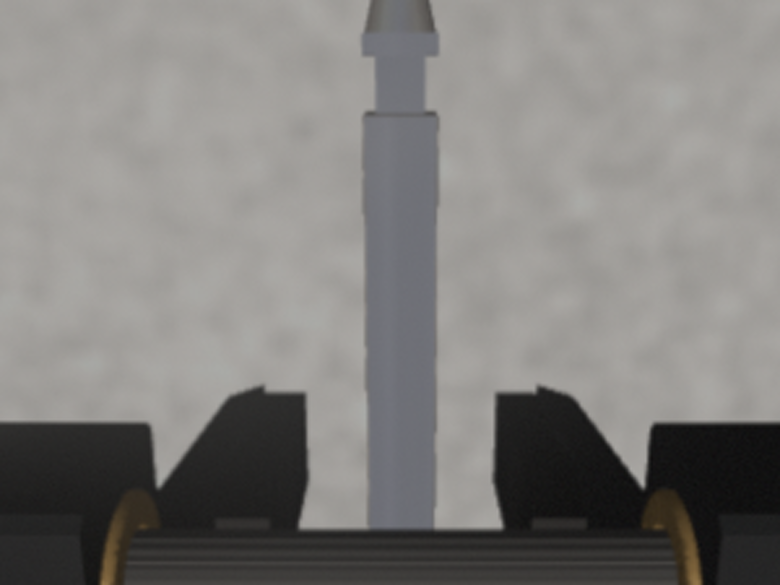

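Call:
servo_tool([
  [0,0,0,0,0],
  [0,0,0,0,0],
  [0,0,0,0,0],
  [0,0,0,0,0],
  [0,0,0,-5,0],
  [0,0,0,-15,0],
  [0,0,0,-25,0],
  [0,0,0,-28,0],
  [0,0,0,-28,0],
  [0,0,0,-28,0],
], newtons=58)

```text
t: 12.7
tcp_pos: [0.5007, 0.018, 0.0299]
tool_rot: [-3.141, -0.07, 0.0]
contact_force: [0.3, 0.2, 0.1]
grip_width: 0.127
```

Run:
```python
from h import *
import pickle
s,p,R=st();print(s['t'],p,s['contact_force'],s['grip_width'],s['joint_positions'])
w=grab('wrist');a=grab('scene');pickle.dump((w,s),open('w5.pkl','wb'))
u=proj(a,[p])[0].astype(int)+[20,0]
B=cv2.resize(a['color'][u[1]-35:u[1]+35,u[0]-40:u[0]+60],(560,392),interpolation=cv2.INTER_CUBIC)
A=cv2.resize(w['color'][60:260,140:420],(560,400),interpolation=cv2.INTER_CUBIC)
cv2.imwrite('pics/p5.png',np.vstack([A,B])[:, :] if 0 else cv2.resize(np.hstack([A,cv2.resize(B,(560,400))]),(800,286)))
```

```text
12.7 [0.50066683 0.0179967  0.02987453] [0.2752499  0.19402221 0.09487681] 0.1265137866981418 [-0.70046704  0.79858125  0.76244933  2.07369598 -0.93934757  0.65992287
 -0.81498743]
```

View pics/p5.png

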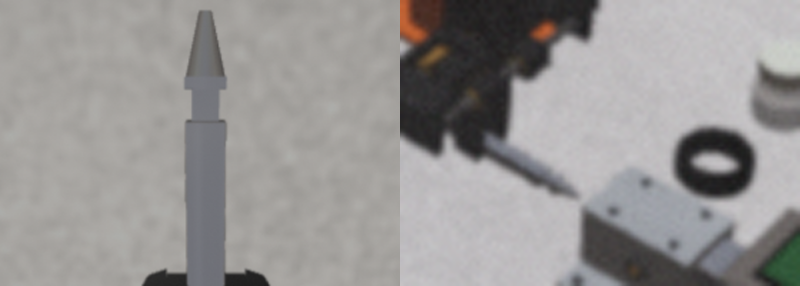

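Level and straight, with the cone facing the mouth. Next I insert it slowly.

Call:
servo_tool([
  [0,6,0,0,0],
  [0,12,0,0,0],
  [0,18,0,0,0],
  [0,23,0,0,0],
  [0,27,0,0,0],
  [0,31,0,0,0],
  [0,35,0,0,0],
  [0,39,0,0,0],
  [0,43,0,0,0],
  [0,47,0,0,0],
  [0,50,0,0,0],
  [0,50,0,0,0],
])

```text
t: 14.3
tcp_pos: [0.551, 0.0202, 0.03]
tool_rot: [3.141, 0.07, 0.0]
contact_force: [-0.1, -0.1, -1.8]
grip_width: 0.13
```

Call:
servo_tool([
  [0,5,0,0,0],
  [0,10,0,0,0],
  [0,15,0,0,0],
  [0,20,0,0,0],
  [0,25,0,0,0],
  [0,28,0,0,0],
  [0,30,0,0,0],
  [0,30,0,0,0],
])

```text
t: 15.3
tcp_pos: [0.5808, 0.0214, 0.03]
tool_rot: [3.141, 0.069, 0.0]
contact_force: [-0.1, -1.1, -1.4]
grip_width: 0.133
```

Call:
servo_tool([
  [0,2,0,0,0],
  [0,4,0,0,0],
  [0,6,0,0,0],
  [0,8,0,0,0],
  [0,8,0,0,0],
])

```text
t: 15.92
tcp_pos: [0.5885, 0.022, 0.0299]
tool_rot: [-3.141, -0.07, 0.001]
contact_force: [-0.9, 0.3, -0.9]
grip_width: 0.128
```

Call:
servo_tool([
  [0,2,0,0,0],
  [0,4,0,0,0],
  [0,5,0,0,0],
  [0,5,0,0,0],
])

```text
t: 16.42
tcp_pos: [0.5894, 0.022, 0.0289]
tool_rot: [-3.139, -0.069, 0.013]
contact_force: [-10.7, -0.2, 2.9]
grip_width: 0.13
```

Call:
servo_tool([
  [0,1,0,0,0],
  [0,2,0,0,0],
  [0,3,0,0,0],
  [0,3,0,0,0],
])

```text
t: 16.92
tcp_pos: [0.5895, 0.0219, 0.0287]
tool_rot: [-3.138, -0.068, 0.022]
contact_force: [-19.5, 1.6, 11.4]
grip_width: 0.126
```

Run:
```python
from h import *
import pickle
w,s0=pickle.load(open('w5.pkl','rb'))
tip=onz(w,[140+205*1.4/2,60+11*1.4/2],.034)[0]; print('tip at w5',tip,tip-np.array(s0['tcp_pos']))
s,p,R=st();print(s['t'],p,s['contact_force'],s['torque'],R.round(4),s['joint_positions'])
f=grab('wrist');a=grab('scene');pickle.dump((f,a,s),open('w6.pkl','wb'))
u=proj(a,[p])[0].astype(int)
B=cv2.resize(a['color'][u[1]-70:u[1]+60,u[0]-60:u[0]+110],(520,398),interpolation=cv2.INTER_CUBIC)
cv2.imwrite('pics/p6.png',cv2.resize(np.hstack([cv2.resize(f['color'],(531,398)),B]),(800,303)))
```

```text
tip at w5 [0.58991995 0.02134387 0.034     ] [0.08925311 0.00334717 0.00412547]
16.925 [0.58953001 0.02192981 0.02871885] [-19.52085202   1.58866239  11.39349328] [0.2736612  4.15078469 0.08344033] [[ 0.999   0.0433 -0.0141]
 [ 0.0433 -0.9991  0.0023]
 [-0.0139 -0.0029 -0.9999]] [-0.65221862  0.91315559  0.78628191  1.83202396 -0.8895519   0.81093966
 -0.91664585]
```

View pics/p6.png

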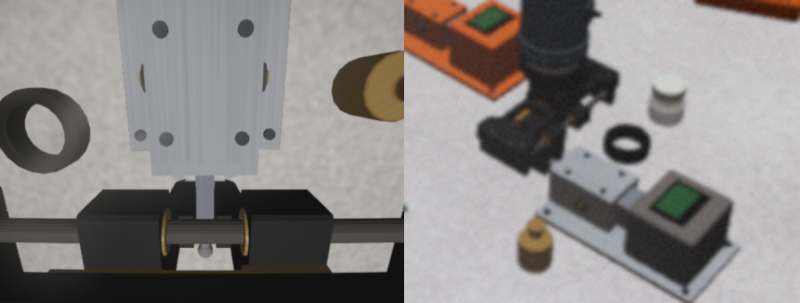

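The gripper clears everything and the probe is straight. The cone is about 66 mm deep, on the rollers, and the arm is yielding. The tool has dropped about 1 mm and presses on the floor, so I relieve that while pushing further.

Call:
servo_tool([
  [0,0,0,-1,0],
  [0,0,0,-2,0],
  [0,0,0,-2,0],
], newtons=60)

```text
t: 17.4
tcp_pos: [0.5955, 0.0223, 0.0314]
tool_rot: [-3.141, -0.069, 0.004]
contact_force: [-3.6, 0.6, -4.3]
grip_width: 0.128
```

Call:
servo_tool([
  [0,1,0,0,0],
  [0,2,0,0,0],
  [0,2,0,0,0],
])

```text
t: 17.77
tcp_pos: [0.5988, 0.0226, 0.0316]
tool_rot: [3.141, 0.07, -0.0]
contact_force: [-0.3, 0.5, -10.7]
grip_width: 0.129
```

Past the rollers. Next I lower back to the floor height and seat it on the bottom.

Call:
servo_tool([
  [0,0,0,1,0],
  [0,1,0,1.5,0],
  [0,2,0,1.5,0],
  [0,2,0,1.5,0],
])

```text
t: 18.27
tcp_pos: [0.6006, 0.0222, 0.0308]
tool_rot: [-3.141, -0.069, 0.0]
contact_force: [-3.7, 0.8, -0.5]
grip_width: 0.128
```

Call:
servo_tool([
  [0,1,0,0,0],
  [0,2,0,0,0],
  [0,3,0,0,0],
  [0,3,0,0,0],
])

```text
t: 18.77
tcp_pos: [0.601, 0.0223, 0.03]
tool_rot: [-3.14, -0.069, 0.008]
contact_force: [-10.2, 1.9, 0.1]
grip_width: 0.126
```

Call:
servo_tool([
  [0,2,0,-0.5,0],
  [0,4,0,-1,0],
  [0,4,0,-1,0],
])

```text
t: 19.15
tcp_pos: [0.6013, 0.0225, 0.0298]
tool_rot: [-3.139, -0.068, 0.02]
contact_force: [-18.5, 1.3, 2.1]
grip_width: 0.129
```

Call:
servo_tool([
  [0,-4,0,0.5,0],
  [0,-7,0,1,0],
  [0.1,-7,0,1,0],
  [0.2,-7,0,1,0],
  [0.35,-7,0,1,0],
  [0.4,-7,0,1,0],
  [0.4,-9,0,-20,0],
  [0.4,-20,0,-60,0],
  [0.4,-60,0,-100,0],
  [0.4,-100,0,-100,0],
  [0.4,-120,0,-100,0],
  [0.4,-120,0,-100,0],
  [0.4,-120,0,-100,0],
])

```text
t: 20.78
tcp_pos: [0.4893, 0.0175, 0.1323]
tool_rot: [-3.141, -0.07, -0.003]
contact_force: [0.2, -0.9, -0.5]
grip_width: 0.398
```

Run:
```python
from h import *
import pickle
s,p,R=st();print(s['t'],p,s['contact_force'])
f=grab('wrist');a=grab('scene');b=grab('top');pickle.dump((f,a,b,s),open('w7.pkl','wb'))
print([proj(f,[[x,.021,z]])[0] for x,z in((.551,.033),(.613,.058))],proj(a,[[.58,.021,.034]]),proj(b,[[.58,.021,.034]]))
A=cv2.resize(f['color'],(560,420));u=proj(a,[[.6,.021,.034]])[0].astype(int)
B=cv2.resize(a['color'][u[1]-40:u[1]+40,u[0]-53:u[0]+54],(560,420),interpolation=cv2.INTER_CUBIC)
cv2.imwrite('pics/p7.png',cv2.resize(np.hstack([A,B]),(800,300)))
```

```text
20.775 [0.48931215 0.01751503 0.13230202] [ 0.16881782 -0.85095272 -0.4923016 ]
[array([281.80018935, 131.41686219]), array([286.01004075,  28.87449362])] [[302.17558994 237.01115839]] [[286.0322013  171.33054001]]
```

View pics/p7.png

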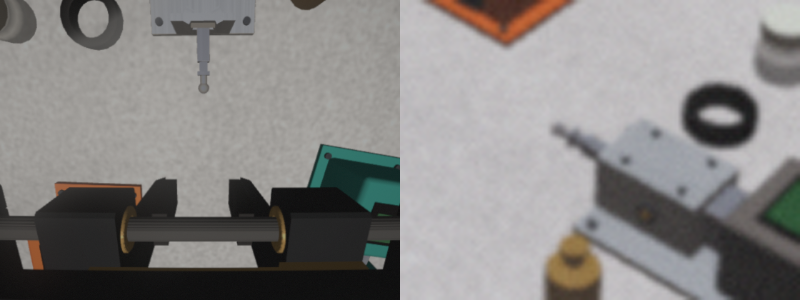

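The probe stays straight, ball end out. The ball tip is at full-size (285,≈131), where a fully home tip is predicted (v=131.4). Next I measure this numerically.

Run:
```python
from h import *
import pickle
f,a,b,s=pickle.load(open('w7.pkl','rb'))
g=cv2.cvtColor(f['color'],cv2.COLOR_BGR2GRAY)
for u in(283,284,285,286): print(u,g[22:50,u],g[80:140,u])
print(g[44,200:370:1])
for v in (129,130,131,132): print(v,onz(f,[285,v],.033)[0])
for v in (28,30,48,50): print(v,onz(f,[285,v],.058)[0],onz(f,[285,v],.008)[0])
```

```text
283 [136 136 135 135 136 135 130  77  65  75  99 102 102 102 101 102 104 107
 110 110 109 109 109 110 110 111 110 110] [113 114 114 113 115 119 104 111 113 111 113 112 113 113 113 113 113 113
 113 115 116 117 117 116 113 108 116 117 117 117 117 117 117 118 118 118
 115 109 112 115 117 118 119 118 119 119 118 115 109 104 114 140 154 155
 156 157 159 161 162 162]
284 [135 136 136 136 136 136 128  76  66  78  99 102 102 102 102 102 104 107
 108 109 109 109 109 109 109 109 110 109] [113 113 113 112 114 121 104 112 113 113 113 113 113 113 112 113 113 112
 113 114 116 117 117 117 113 108 115 117 117 117 117 117 118 117 117 117
 114 110 112 116 117 118 119 118 118 119 118 116 111 104 114 139 153 156
 157 158 159 161 162 162]
285 [136 136 136 136 136 134 119  74  67  78  98 102 102 102 103 102 104 107
 108 109 109 109 108 110 109 109 110 110] [112 112 112 113 114 120 104 111 113 113 113 113 112 112 113 113 113 114
 113 113 116 116 116 115 112 108 115 116 116 116 116 116 117 116 117 116
 114 110 110 115 117 117 117 118 118 118 118 116 111 104 108 134 152 155
 156 157 159 160 161 161]
286 [136
[... 794 characters left out ...]
  65  65  64  66  66  66  66  67  65  66  65  66  67  79 117 130 132 134
 135 135 136 134 132 131 131 131 132 131 132 135 134 135 137 136 134 133
 135 135 133 132 135 137 135 134 135 136 136 130 134 151 153 154 156 158
 158 159 159 159 158 157 157 157]
129 [0.5528313  0.01873041 0.033     ]
130 [0.55211877 0.01869712 0.033     ]
131 [0.55140519 0.01866377 0.033     ]
132 [0.55069055 0.01863038 0.033     ]
28 [0.61345971 0.02164226 0.058     ] [0.6263438  0.02208216 0.008     ]
30 [0.61234286 0.02159015 0.058     ] [0.62497399 0.02201824 0.008     ]
48 [0.60216428 0.02111515 0.058     ] [0.61248984 0.02143564 0.008     ]
50 [0.60101888 0.02106169 0.058     ] [0.61108501 0.02137008 0.008     ]
```

```bash
python3 -c "
from cell import ticket
print(ticket.job_done())"
```

```text
the job is handed in; nothing more can be done
None
```

I pulled the probe out, turned it end for end and pushed it home cone first; the ball-nosed end now faces out. To regrip it near the ball end I laid it briefly on the bench in front of the stand. I handed the job in at about 21 s on the robot's clock.

**Last checks that agreed:**
- **Depth:** the ball tip measured at x ≈ 0.5515 m and the block face at x ≈ 0.613 m, so about 62 mm stands out, as it should when home.
- **Seating:** the push stopped dead at the bottom (up to 18.5 N with almost no further travel). The tip stayed at that depth after I let go and backed off.
- **Surroundings:** the gripper is open and touching nothing. The tape roll, jar and weight look undisturbed in the pictures. I did not measure their positions again.

**One check disagreed:** at the rollers the push reached about 19.5 N, above the expected 8 to 12 N. The tool had sagged about 1 mm and was pressing the probe on the socket floor. After I raised it 2 mm, the probe went past the rollers.

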